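# Load a board carrier under the inspection camera

### The arm

A 6-joint arm with a two-finger parallel gripper is mounted at the origin on the work surface. World frame = base frame: x ahead of the robot, y to its left, z up, the work surface at z = 0. Lengths are in m, angles in rad, forces in N, time in s.
With the tool pointing down it reaches from about 0.35 to 0.95 m from the base axis. Payload 17.4 kg.
Tool frame: the origin (TCP) lies on the centre line of the jaws, within the pads' length; the fingertips stand 22 mm ahead of it and the grasp point (between the pads) lies 3 mm ahead of it; z points along the fingers, y is the line along which they close (so a half turn about z gives the same grasp; the last joint's range is limited). The gripper opens to 93 mm and grips with 3 to 60 N. Pads are 15 mm wide; open, the fingers measure 128 mm over their backs; the gripper's body (75 mm by 188 mm) begins 65 mm behind the grasp point.
Start: joints at [-1.142, 0.116, 1.442, -0, 1.584, -0.038], TCP at [0.304, -0.603, 0.241] pointing down, gripper open.
Joint ranges: [-2.83, 2.83], [-0.83, 2.19], [0.07, 2.5], [-1.14, 4.28], [0.01, 3], [-2.97, 2.97]. Speed limits (rad/s): [1.89, 1.89, 2.22, 3.14, 3.14, 3.14].

### API

Orientations are given as a unit quaternion [w, x, y, z].
In Python, from station import env, viewer, ticket gives the robot as it stands. The module is installed in compiled form; this text tells all that it offers.
- The arm moves only by the tool jog_arm, never from a script. Its argument "series" is a list of rows, each an object of numbers: "ax", "ay", "az": the turn, a rotation vector about the world's x, y, z each as a share of 180 degrees, from -1 to 1; "tx", "ty", "tz": the shift along the world's x, y, z each as a share of 200 mm, from -1 to 1; "fingers": the finger opening in mm, from 0 to 93. A call has exactly 5 rows; each row is the pose to reach, as a shift and turn from the pose commanded when the call began, turning the shorter way round; what a row does not reach only later rows make up. A row lasts 1/12 s, in which the tool goes at most 41.7 mm and 7.16 degrees, less where a joint would pass 70% of its speed; a pose out of reach is approached as far as the arm can. A call with a number of a shift or a turn outside -1 to 1 is refused whole. A call with a gripper value outside its range is refused whole. The fingers move at their own pace and stop on an object; "squeeze" is the grip in N (left out, the last holds). Time passes only in rows, so rows that repeat a pose let the fingers close, or fill a call up. It gives the time, the measured TCP pose, the force, the opening and the grip force at its end, in the units of the state.
- env.get_state(): the state, without advancing time (a new reading comes with each control period).
- viewer.snapshot(name): name is "scene" or "top"; returns (picture, depth): 384x512x3 uint8, red, green, blue; 384x512 float32, m along the optical axis (not along the pixel's ray), 0 where there is no reading.
- viewer.calibration(name): a dict with "camera_matrix" (3x3 intrinsics, pixels), "distortion" ([k1, k2, p1, p2, k3] as OpenCV has them; the pictures are not rectified), "xyz" and "attitude" of the camera in the world. Camera axes: x right, y up, looking along -z (the intrinsics and any distortion apply to the point x, -y, -z); pixel columns grow to the right and rows downward; lengths in m; the calibration is good to about 2 mm. A picture is of the moment at which its call begins. calibration takes no time and is no camera call.
- ticket.hand_in(): hands the job in; it is judged then, once.
The state is a dict: "clock": time; "joints": joint angles; "qvel": joint speeds; "tau": joint torques, N m; "eef_pos": TCP position; "orientation": TCP orientation; "ft_force": force on the tool from outside, world axes, zero at the start; "ft_torque": the same for the moment, N m; "grip_width": opening from 0.0 (shut) to 1.0 (fully open); "gripper_force": force on a finger pad.
Only numpy, scipy, OpenCV 4.12 (cv2) and the standard library are available. Lean on these libraries where they do the work, as an engineer would, in place of code of your own. Each camera call takes 0.05 s, during which the arm holds its last target. There are 200 camera calls.

### The job

Take the board carrier that has the finned heat sink, lay it flat in the lane of the inspection station with its upright tail plate towards the open end, and push it under the low camera gantry until it is fully home against the hidden end stop, where it presses the stop's switch pin in. Feel for the stop and push gently. Leave the carrier there, and leave the other things on the bench alone.

Things in the scene. Friction and masses are not known exactly. Their poses are not given: they have to be found in the camera images.
- station: Fixed: white camera head (top 182 mm) on a low grey gantry over a steel bed. Origin: on the mat, in the middle of the gantry's upright front face; x runs along the lane into the gantry (roughly to the robot's left), z up. Bed 6 mm thick, 124 mm wide, x = -155 (open end) to +160 mm. Gantry and head: x = 0 to 150 mm, 120 mm wide; the passage beneath is 26 mm high above the bed.
- lane_mouth (a point): Middle of the lane on the bed's top, where the flare begins, 55 mm before the gantry's front face; axes as the station's. Guide rails stand 10 mm above the bed: 100 mm apart here, closing evenly to 68 mm apart at the gantry's front face and staying so beneath it. Between here and the open end (100 mm) the bed has no rails.
- pin (a joint): Travel (m, grows when pressed) of the brass switch pin in the face of the end stop, under the gantry: 0 = free, out 6 mm from the face; 0.006 = pressed flush by a carrier that is home. Spring under 0.3 N, it cannot push the carrier back. The rigid steel stop's face lies 96 to 116 mm behind the gantry's front face, anew each time, hidden and not measured: it has to be felt.
- carrier: Loose aluminium carrier with green board and finned heat sink, 0.2 to 0.35 kg, 120 mm (x) by 64 mm (y), plate 6 mm thick, board surface at 8 mm. Origin: centre of its underside; x points to the nose. Chips up to 13 mm high at x > 25 mm. Slides on the bed with a few newtons at most. Starts on the 2 mm mat, on either side of the station, nose roughly to the robot's left.
- carrier_nose (a point): Middle of the carrier's front face, 60 mm ahead of its origin and 8 mm above its underside; the face is 64 mm wide and 12 mm high. Axes as the carrier's.
- carrier_tail (a point): Middle of the carrier's rear face, 60 mm behind its origin, 14 mm above its underside: the outside of the upright tail plate, 8 mm thick, 64 mm wide, top 22 mm above the underside. A good place to push.
- heat_sink (a point): Top centre of the heat sink, a solid block 36 mm long (carrier x) by 24 mm wide (carrier y), from 8 to 22 mm above the carrier's underside, centred 12 mm behind the carrier's origin. It can be gripped across its 24 mm width; on both sides of it is only the flat board.
- bare_board: Loose bystander: like the carrier, 120 by 64 mm and 8 mm high with low chips, but without tail plate and heat sink. Origin: centre of its underside.
- spool: Loose bystander: yellow spool, 52 mm across, 38 mm high. Origin: centre of its underside.
- wash_bottle: Loose bystander: white bottle, 64 mm across, 150 mm high. Origin: centre of its underside.
- flux_jar: Loose bystander: amber jar, 52 mm across, 50 mm high. Origin: centre of its underside.
- sponge_cup: Loose bystander: white bowl, 70 mm across, 45 mm high. Origin: centre of its underside.
- driver: Loose bystander: screwdriver lying at the left of the work area. Origin: under its middle.
- brush: Loose bystander: small brush lying at the right edge of the work area, near the robot. Origin: under its middle.
Not all that is in view belongs to the job. What is shaped like the carrier but purple or red is not meant.

How it is judged:
By the outcome, as a careful person would: the job done as asked, in the order asked, and still so for the second after the job is handed in, with the robot touching nothing.
It also fails if it takes over 58 s, if anything falls off the work surface, if the arm or the gripper's body presses on something with over 40 N, if the wrist force passes 120 N, or if a joint passes its speed limit or range.

## Working session

There is one attempt and no reset: what is moved stays moved. The work goes in short steps, Python scripts to look and compute and a tool call to move; the robot and the scene stay as the last step left them, time stands still between calls to the robot, and variables do not carry over. Pictures are saved under pics/ and viewed, at most 10 in all, crops included, and the job is handed in when it is done.

Besides the shell and the picture viewer there is one more tool, called after "Call:" as a command line: name --argument value ..., lists and objects as JSON in quotes. jog_arm: Moves the arm, as the interface text tells. Its arguments: {"type":"object","properties":{"series":{"type":"array"},"squeeze":{"type":"number"}},"required":["series"]}

```bash
mkdir -p pics; cat > h.py <<'E'
import numpy as np, cv2
from scipy.spatial.transform import Rotation as R
from station import env, viewer, ticket
def snap(n):
    p,d=viewer.snapshot(n); np.savez(f'{n}.npz',p=p,d=d); return p,d
def load(n):
    z=np.load(f'{n}.npz'); return z['p'],z['d']
def px2w(n,uv,d=None,z=None):
    c=viewer.calibration(n); K=np.array(c['camera_matrix'],float); D=np.array(c['distortion'],float)
    uv=np.array(uv,float).reshape(-1,1,2)
    q=cv2.undistortPoints(uv,K,D).reshape(-1,2)
    a=c['attitude']; M=np.array(a) if np.ndim(a)==2 else R.from_quat([a[1],a[2],a[3],a[0]]).as_matrix()
    r=np.c_[q[:,0],-q[:,1],-np.ones(len(q))]@M.T; o=np.array(c['xyz'])
    if z is not None: s=(z-o[2])/r[:,2]
    else: s=np.array([d[int(round(v)),int(round(u))] for u,v in uv.reshape(-1,2)])
    return o+r*s[:,None]
E
python3 - <<'E'
from h import *
for n in('scene','top'):
    p,d=snap(n); cv2.imwrite(f'pics/{n}0.png',cv2.resize(p[...,::-1],(800,600))); c=viewer.calibration(n); print(c)
print(env.get_state())
E
```

```text
{'camera_matrix': array([[400.31260711,   0.        , 260.27052246],
       [  0.        , 400.31260711, 183.72265047],
       [  0.        ,   0.        ,   1.        ]]), 'distortion': array([-0.1238118,  0.       ,  0.       ,  0.       ,  0.       ]), 'xyz': array([1.14561669, 0.54367711, 0.76366544]), 'attitude': array([0.3519753 , 0.17176973, 0.40936334, 0.82403289])}
{'camera_matrix': array([[348.28276888,   0.        , 255.8183048 ],
       [  0.        , 348.28276888, 190.1646642 ],
       [  0.        ,   0.        ,   1.        ]]), 'distortion': array([-0.08706849,  0.        ,  0.        ,  0.        ,  0.        ]), 'xyz': array([ 0.36993063, -0.11009166,  1.35401239]), 'attitude': array([ 0.71372779,  0.03673408, -0.02469   , -0.69902336])}
{'clock': 0.1, 'joints': array([-1.14182140e+00,  1.16433920e-01,  1.44215237e+00,  3.22593062e-05,
        1.58400036e+00, -3.77976725e-02]), 'qvel': array([-5.56755276e-04, -3.94226180e-04, -5.71576942e-03,  1.28080094e-03,
        4.69364961e-04,  1.94379688e-05]), 'tau': array([ 3.65731816e-03, -7.22891593e+01, -6.23863363e+01,  7.82594131e-02,
        2.27972452e-02, -1.21052567e-04]), 'eef_pos': array([ 0.30369556, -0.60265941,  0.24001038]), 'orientation': array([-4.90656596e-04,  9.72888646e-01,  2.31273508e-01, -8.07677645e-05]), 'ft_force': array([-0.72498767, -0.15541508, -0.32269803]), 'ft_torque': array([ 0.00573911,  0.02845903, -0.03597225]), 'gripper_force': 0.0, 'grip_width': 0.9991111601200144}
```

View pics/top0.png

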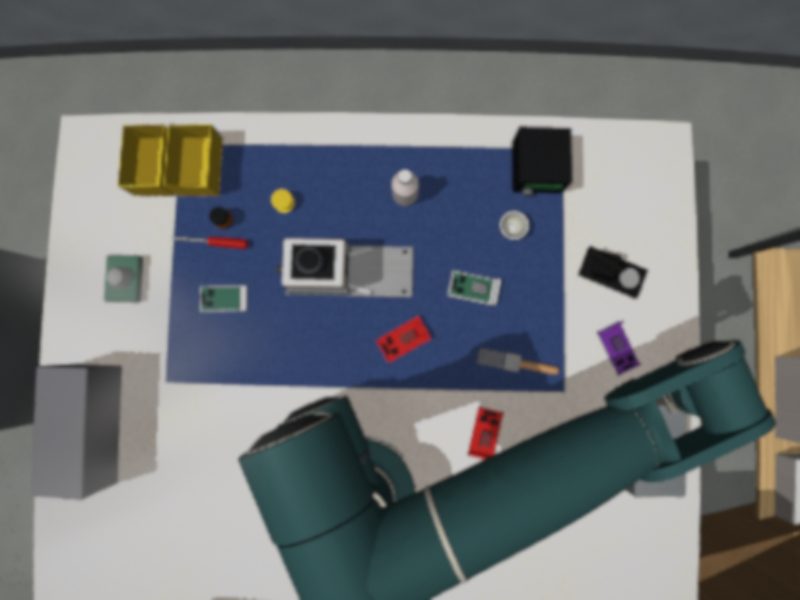

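View pics/scene0.png

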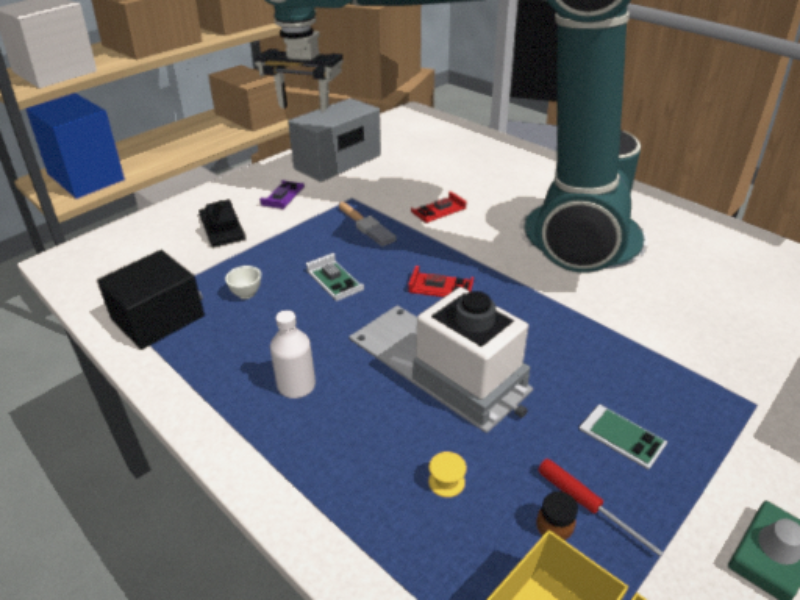

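Top view (800x600): candidates are the green carrier with a grey sink (473,287), the bare board (223,298), red ones (404,338) and (486,433), and a purple one (618,347). I choose (473,287). The station has its gantry at (314,264) and its open bed to (412,270). The close crop below is to check the choice.

```bash
python3 - <<'E'
from h import *
p,d=load('top')
c=p[145:205,170:330]; cv2.imwrite('pics/c1.png',cv2.resize(c[...,::-1],None,fx=5,fy=5,interpolation=cv2.INTER_CUBIC))
p,d=load('scene')
c=p[150:275,190:350]; cv2.imwrite('pics/c2.png',cv2.resize(c[...,::-1],None,fx=4.7,fy=4.7,interpolation=cv2.INTER_CUBIC))
E
```

```text
(no output)
```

View pics/c1.png

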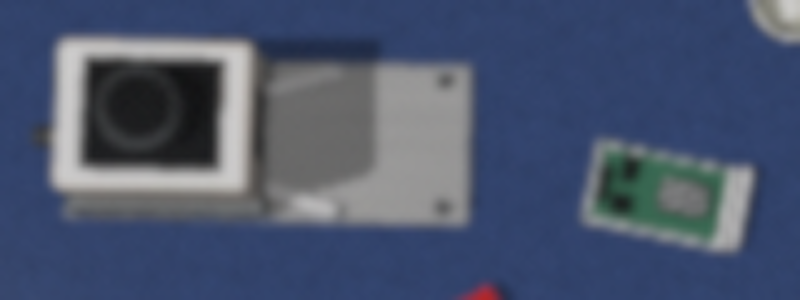

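View pics/c2.png

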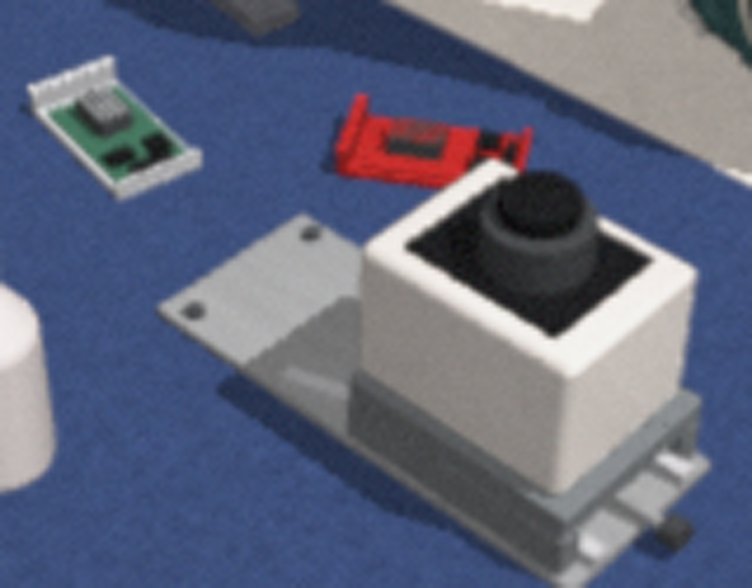

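```bash
python3 - <<'E'
from h import *
np.set_printoptions(precision=1,suppress=True)
T=lambda l:[(170+(x+.5)/5-.5,145+(y+.5)/5-.5) for x,y in l]
S=lambda l:[(190+(x+.5)/4.7-.5,150+(y+.5)/4.7-.5) for x,y in l]
pr=lambda t,a:print(t,(a*1000).tolist() if 0 else '\n',a*1000)
pr('top nose L,R',px2w('top',T([(600,138),(583,222)]),z=.014))
pr('top tail',px2w('top',T([(755,168),(738,250)]),z=.024))
pr('top sink',px2w('top',T([(684,195)]),z=.024))
pr('top bed open far,near',px2w('top',T([(471,63),(469,226)]),z=.008))
pr('top bed end near',px2w('top',T([(62,218)]),z=.008))
pr('sc nose far,near',px2w('scene',S([(122,183),(202,152)]),z=.016))
pr('sc tail far,near top',px2w('scene',S([(30,88),(112,60)]),z=.024))
pr('sc bed open near,far',px2w('scene',S([(305,213),(160,308)]),z=.008))
pr('sc bed end near,far',px2w('scene',S([(709,462),(572,587)]),z=.008))
pr('sc gantry front bottom far',px2w('scene',S([(349,437)]),z=.008))
p,d=load('top'); pr('depth sink',px2w('top',T([(684,195),(400,150)]),d=d))
p,d=load('scene'); pr('depth sc sink,bed',px2w('scene',S([(105,105),(280,260)]),d=d))
E
```

```text
top nose L,R 
 [[ 559.  -215.5   14. ]
 [ 493.3 -203.2   14. ]]
top tail 
 [[ 536.8 -334.3   24. ]
 [ 473.2 -321.6   24. ]]
top sink 
 [[ 514.8 -279.8   24. ]]
top bed open far,near 
 [[ 617.1 -114.3    8. ]
 [ 489.  -115.3    8. ]]
top bed end near 
 [[488.9 202.9   8. ]]
sc nose far,near 
 [[ 551.7 -221.6   16. ]
 [ 493.2 -208.4   16. ]]
sc tail far,near top 
 [[ 531.9 -339.8   24. ]
 [ 470.7 -324.5   24. ]]
sc bed open near,far 
 [[ 485.1 -121.1    8. ]
 [ 610.3 -120.4    8. ]]
sc bed end near,far 
 [[487.8 193.6   8. ]
 [609.  193.2   8. ]]
sc gantry front bottom far 
 [[609.9  36.1   8. ]]
depth sink 
 [[ 515.1 -280.2   20.6]
 [ 547.8  -60.2    4.2]]
depth sc sink,bed 
 [[ 513.7 -281.2   29. ]
 [ 533.5  -94.9   13.7]]
```

Call:
jog_arm --series '[{"tx": 0.52,"ty": 0.8,"tz": 0,"az": 0.15,"fingers": 60},{"tx": 0.52,"ty": 0.8,"tz": 0,"az": 0.15,"fingers": 60},{"tx": 0.52,"ty": 0.8,"tz": 0,"az": 0.15,"fingers": 60},{"tx": 0.52,"ty": 0.8,"tz": 0,"az": 0.15,"fingers": 60},{"tx": 0.52,"ty": 0.8,"tz": 0,"az": 0.15,"fingers": 60}]' --squeeze 15

```text
schema error: expected keys ax, ay, az, tx, ty, tz, fingers
```

Call:
jog_arm --series '[{"ax": 0,"ay": 0,"az": 0.15,"tx": 0.52,"ty": 0.8,"tz": 0,"fingers": 60},{"ax": 0,"ay": 0,"az": 0.15,"tx": 0.52,"ty": 0.8,"tz": 0,"fingers": 60},{"ax": 0,"ay": 0,"az": 0.15,"tx": 0.52,"ty": 0.8,"tz": 0,"fingers": 60},{"ax": 0,"ay": 0,"az": 0.15,"tx": 0.52,"ty": 0.8,"tz": 0,"fingers": 60},{"ax": 0,"ay": 0,"az": 0.15,"tx": 0.52,"ty": 0.8,"tz": 0,"fingers": 60}]' --squeeze 15

```text
clock: 0.52
eef_pos: [0.4092, -0.4398, 0.2405]
orientation: [-0.0, 0.89, 0.456, 0.0]
ft_force: [0.9, -1.0, 0.4]
grip_width: 0.687
gripper_force: 0.0
```

Call:
jog_arm --series '[{"ax": 0,"ay": 0,"az": 0.145,"tx": 0.52,"ty": 0.79,"tz": -0.3,"fingers": 60},{"ax": 0,"ay": 0,"az": 0.145,"tx": 0.52,"ty": 0.79,"tz": -0.3,"fingers": 60},{"ax": 0,"ay": 0,"az": 0.145,"tx": 0.52,"ty": 0.79,"tz": -0.3,"fingers": 60},{"ax": 0,"ay": 0,"az": 0.145,"tx": 0.52,"ty": 0.79,"tz": -0.3,"fingers": 60},{"ax": 0,"ay": 0,"az": 0.145,"tx": 0.52,"ty": 0.79,"tz": -0.3,"fingers": 60}]'

```text
clock: 0.93
eef_pos: [0.5126, -0.2822, 0.1794]
orientation: [-0.0, 0.765, 0.644, 0.0]
ft_force: [0.4, 0.2, -0.5]
grip_width: 0.647
gripper_force: 0.0
```

```bash
python3 - <<'E'
from h import *
s=env.get_state(); print(s['eef_pos'],2*np.degrees(np.arctan2(s['orientation'][2],s['orientation'][1]))-90,s['joints'])
p,d=snap('scene')
c=p[110:235,150:310]; cv2.imwrite('pics/c3.png',cv2.resize(c[...,::-1],None,fx=4.7,fy=4.7,interpolation=cv2.INTER_CUBIC))
E
```

```text
[ 0.51256822 -0.28215505  0.17941069] -9.781649793739135 [-5.46969374e-01 -5.58932344e-02  1.71667704e+00  3.48693904e-04
  1.48173004e+00 -3.76278555e-01]
```

View pics/c3.png

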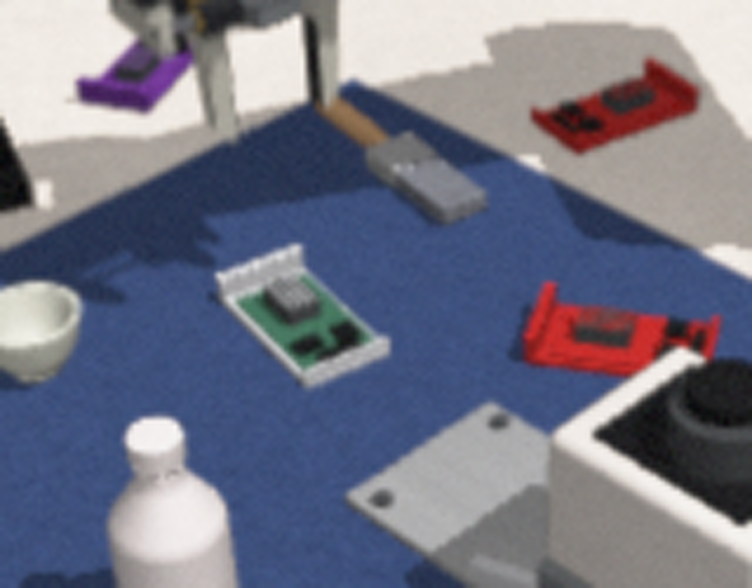

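The fingers, at (225,135) and (320,100), hang above the green carrier, whose sink is at (290,298). Going down.

Call:
jog_arm --series '[{"ax": 0,"ay": 0,"az": 0,"tx": 0,"ty": 0,"tz": -0.2,"fingers": 60},{"ax": 0,"ay": 0,"az": 0,"tx": 0,"ty": 0,"tz": -0.4,"fingers": 60},{"ax": 0,"ay": 0,"az": 0,"tx": 0,"ty": 0,"tz": -0.56,"fingers": 60},{"ax": 0,"ay": 0,"az": 0,"tx": 0,"ty": 0,"tz": -0.66,"fingers": 60},{"ax": 0,"ay": 0,"az": 0,"tx": 0,"ty": 0,"tz": -0.72,"fingers": 60}]'

```text
clock: 1.4
eef_pos: [0.5105, -0.2841, 0.0334]
orientation: [-0.002, 0.767, 0.642, -0.001]
ft_force: [-0.6, 0.5, -0.6]
grip_width: 0.648
gripper_force: 0.0
```

Call:
jog_arm --series '[{"ax": 0,"ay": 0,"az": 0,"tx": 0,"ty": 0,"tz": 0,"fingers": 40},{"ax": 0,"ay": 0,"az": 0,"tx": 0,"ty": 0,"tz": 0,"fingers": 30},{"ax": 0,"ay": 0,"az": 0,"tx": 0,"ty": 0,"tz": 0,"fingers": 20},{"ax": 0,"ay": 0,"az": 0,"tx": 0,"ty": 0,"tz": 0,"fingers": 15},{"ax": 0,"ay": 0,"az": 0,"tx": 0,"ty": 0,"tz": 0,"fingers": 15}]' --squeeze 20

```text
clock: 1.82
eef_pos: [0.5123, -0.2852, 0.0381]
orientation: [0.001, 0.767, 0.642, 0.0]
ft_force: [-0.4, -0.1, -0.6]
grip_width: 0.332
gripper_force: 0.0
```

Call:
jog_arm --series '[{"ax": 0,"ay": 0,"az": 0,"tx": 0,"ty": 0,"tz": 0,"fingers": 15},{"ax": 0,"ay": 0,"az": 0,"tx": 0,"ty": 0,"tz": 0,"fingers": 15},{"ax": 0,"ay": 0,"az": 0,"tx": 0,"ty": 0,"tz": 0,"fingers": 15},{"ax": 0,"ay": 0,"az": 0,"tx": 0,"ty": 0,"tz": 0,"fingers": 15},{"ax": 0,"ay": 0,"az": 0,"tx": 0,"ty": 0,"tz": 0,"fingers": 15}]'

```text
clock: 2.23
eef_pos: [0.5121, -0.2851, 0.0376]
orientation: [0.001, 0.767, 0.642, 0.0]
ft_force: [-1.7, 0.8, 6.3]
grip_width: 0.257
gripper_force: 20.0
```

Call:
jog_arm --series '[{"ax": 0,"ay": 0,"az": 0,"tx": 0,"ty": 0,"tz": 0.06,"fingers": 15},{"ax": 0,"ay": 0,"az": 0,"tx": 0,"ty": 0,"tz": 0.14,"fingers": 15},{"ax": 0,"ay": 0,"az": 0.02,"tx": 0.06,"ty": 0.1,"tz": 0.2,"fingers": 15},{"ax": 0,"ay": 0,"az": 0.04,"tx": 0.12,"ty": 0.2,"tz": 0.2,"fingers": 15},{"ax": 0,"ay": 0,"az": 0.056,"tx": 0.19,"ty": 0.3,"tz": 0.2,"fingers": 15}]'

```text
clock: 2.65
eef_pos: [0.5502, -0.2244, 0.0784]
orientation: [0.001, 0.707, 0.707, 0.0]
ft_force: [0.4, -0.4, -2.5]
grip_width: 0.253
gripper_force: 20.0
```

Call:
jog_arm --series '[{"ax": 0,"ay": 0,"az": 0,"tx": 0,"ty": 0.15,"tz": 0,"fingers": 15},{"ax": 0,"ay": 0,"az": 0,"tx": 0,"ty": 0.33,"tz": 0,"fingers": 15},{"ax": 0,"ay": 0,"az": 0,"tx": 0,"ty": 0.53,"tz": 0,"fingers": 15},{"ax": 0,"ay": 0,"az": 0,"tx": 0,"ty": 0.68,"tz": 0,"fingers": 15},{"ax": 0,"ay": 0,"az": 0,"tx": 0,"ty": 0.78,"tz": 0,"fingers": 15}]'

```text
clock: 3.07
eef_pos: [0.5495, -0.0662, 0.0774]
orientation: [-0.0, 0.707, 0.707, 0.0]
ft_force: [-1.3, 0.5, -2.2]
grip_width: 0.254
gripper_force: 20.0
```

```bash
python3 - <<'E'
from h import *
p,d=snap('scene'); s=env.get_state(); print(s['eef_pos'],2*np.degrees(np.arctan2(s['orientation'][2],s['orientation'][1]))-90,s['grip_width'],s['ft_force'])
c=p[150:275,190:350]; cv2.imwrite('pics/c4.png',cv2.resize(c[...,::-1],None,fx=4.7,fy=4.7,interpolation=cv2.INTER_CUBIC))
E
```

```text
[ 0.54950667 -0.06429805  0.07735114] 0.04159670752439126 0.25408207791527104 [ 0.76981257  1.66754539 -1.54060476]
```

View pics/c4.png

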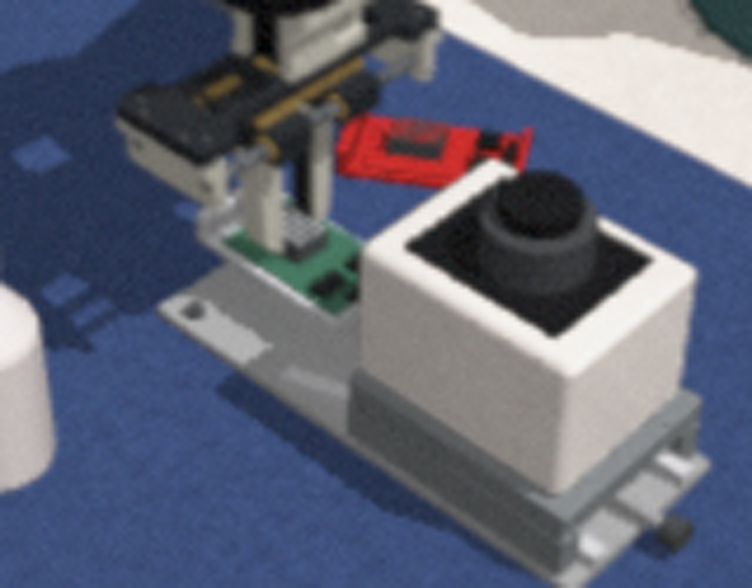

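The carrier hangs level over the lane, with its nose towards the gantry (345,310) and its tail plate at the open end (210,215). Lowering it.

Call:
jog_arm --series '[{"ax": 0,"ay": 0,"az": 0,"tx": 0,"ty": 0,"tz": -0.06,"fingers": 15},{"ax": 0,"ay": 0,"az": 0,"tx": 0,"ty": 0,"tz": -0.11,"fingers": 15},{"ax": 0,"ay": 0,"az": 0,"tx": 0,"ty": 0,"tz": -0.145,"fingers": 15},{"ax": 0,"ay": 0,"az": 0,"tx": 0,"ty": 0,"tz": -0.155,"fingers": 15},{"ax": 0,"ay": 0,"az": 0,"tx": 0,"ty": 0,"tz": -0.155,"fingers": 15}]'

```text
clock: 3.53
eef_pos: [0.5492, -0.0695, 0.0446]
orientation: [-0.001, 0.708, 0.706, -0.001]
ft_force: [0.4, -0.3, -2.2]
grip_width: 0.257
gripper_force: 20.0
```

Call:
jog_arm --series '[{"ax": 0,"ay": 0,"az": 0,"tx": 0,"ty": 0,"tz": -0.003,"fingers": 15},{"ax": 0,"ay": 0,"az": 0,"tx": 0,"ty": 0,"tz": -0.006,"fingers": 15},{"ax": 0,"ay": 0,"az": 0,"tx": 0,"ty": 0,"tz": -0.01,"fingers": 15},{"ax": 0,"ay": 0,"az": 0,"tx": 0,"ty": 0,"tz": -0.01,"fingers": 15},{"ax": 0,"ay": 0,"az": 0,"tx": 0,"ty": 0,"tz": -0.01,"fingers": 15}]'

```text
clock: 3.95
eef_pos: [0.5498, -0.0688, 0.0438]
orientation: [0.0, 0.708, 0.707, 0.0]
ft_force: [-0.5, 0.7, -1.6]
grip_width: 0.255
gripper_force: 20.0
```

Call:
jog_arm --series '[{"ax": 0,"ay": 0,"az": 0,"tx": 0,"ty": 0,"tz": -0.002,"fingers": 15},{"ax": 0,"ay": 0,"az": 0,"tx": 0,"ty": 0,"tz": -0.004,"fingers": 15},{"ax": 0,"ay": 0,"az": 0,"tx": 0,"ty": 0,"tz": -0.006,"fingers": 15},{"ax": 0,"ay": 0,"az": 0,"tx": 0,"ty": 0,"tz": -0.006,"fingers": 15},{"ax": 0,"ay": 0,"az": 0,"tx": 0,"ty": 0,"tz": -0.006,"fingers": 15}]'

```text
clock: 4.37
eef_pos: [0.5499, -0.0688, 0.0436]
orientation: [0.0, 0.708, 0.707, 0.0]
ft_force: [-6.7, 0.4, 10.4]
grip_width: 0.256
gripper_force: 20.0
```

Call:
jog_arm --series '[{"ax": 0,"ay": 0,"az": 0,"tx": 0,"ty": 0,"tz": 0,"fingers": 50},{"ax": 0,"ay": 0,"az": 0,"tx": 0,"ty": 0,"tz": 0,"fingers": 50},{"ax": 0,"ay": 0,"az": 0,"tx": 0,"ty": 0,"tz": 0,"fingers": 50},{"ax": 0,"ay": 0,"az": 0,"tx": 0,"ty": 0,"tz": 0,"fingers": 50},{"ax": 0,"ay": 0,"az": 0,"tx": 0,"ty": 0,"tz": 0.02,"fingers": 50}]'

```text
clock: 4.78
eef_pos: [0.5494, -0.0687, 0.0458]
orientation: [-0.0, 0.708, 0.707, -0.0]
ft_force: [-0.6, -0.4, -0.9]
grip_width: 0.522
gripper_force: 0.0
```

Call:
jog_arm --series '[{"ax": 0,"ay": 0,"az": 0,"tx": 0,"ty": 0,"tz": 0.15,"fingers": 50},{"ax": 0,"ay": 0,"az": 0,"tx": 0,"ty": 0,"tz": 0.3,"fingers": 50},{"ax": 0,"ay": 0,"az": 0,"tx": 0,"ty": -0.1,"tz": 0.4,"fingers": 20},{"ax": 0.03,"ay": 0,"az": 0,"tx": 0,"ty": -0.25,"tz": 0.4,"fingers": 20},{"ax": 0.06,"ay": 0,"az": 0,"tx": 0,"ty": -0.4,"tz": 0.4,"fingers": 20}]'

```text
clock: 5.2
eef_pos: [0.5508, -0.1485, 0.1294]
orientation: [-0.065, 0.703, 0.705, 0.069]
ft_force: [1.0, 0.8, -0.5]
grip_width: 0.373
gripper_force: 0.0
```

Call:
jog_arm --series '[{"ax": 0.03,"ay": 0,"az": 0,"tx": 0,"ty": -0.05,"tz": 0,"fingers": 20},{"ax": 0.06,"ay": 0,"az": 0,"tx": 0,"ty": -0.1,"tz": 0,"fingers": 20},{"ax": 0.09,"ay": 0,"az": 0,"tx": 0,"ty": -0.1,"tz": 0,"fingers": 20},{"ax": 0.12,"ay": 0,"az": 0,"tx": 0,"ty": -0.1,"tz": 0,"fingers": 20},{"ax": 0.15,"ay": 0,"az": 0,"tx": 0,"ty": -0.1,"tz": 0,"fingers": 20}]'

```text
clock: 5.62
eef_pos: [0.5499, -0.1695, 0.1272]
orientation: [-0.23, 0.669, 0.668, 0.231]
ft_force: [-0.1, 0.1, 0.3]
grip_width: 0.211
gripper_force: 0.0
```

Call:
jog_arm --series '[{"ax": 0.02,"ay": 0,"az": 0,"tx": 0,"ty": 0,"tz": -0.1,"fingers": 20},{"ax": 0.04,"ay": 0,"az": 0,"tx": 0,"ty": 0,"tz": -0.2,"fingers": 20},{"ax": 0.04,"ay": 0,"az": 0,"tx": 0,"ty": 0,"tz": -0.25,"fingers": 20},{"ax": 0.04,"ay": 0,"az": 0,"tx": 0,"ty": 0,"tz": -0.25,"fingers": 20},{"ax": 0.04,"ay": 0,"az": 0,"tx": 0,"ty": 0,"tz": -0.25,"fingers": 20}]'

```text
clock: 6.03
eef_pos: [0.5499, -0.1688, 0.0769]
orientation: [-0.27, 0.654, 0.653, 0.27]
ft_force: [0.2, -0.4, 0.9]
grip_width: 0.213
gripper_force: 0.0
```

```bash
python3 - <<'E'
from h import *
p,d=snap('scene'); s=env.get_state(); print(s['eef_pos'],s['orientation'],s['ft_force'],s['joints'])
c=p[130:255,170:330]; cv2.imwrite('pics/c5.png',cv2.resize(c[...,::-1],None,fx=4.7,fy=4.7,interpolation=cv2.INTER_CUBIC))
E
```

```text
[ 0.55026856 -0.16876185  0.07780787] [-0.26967664  0.65365945  0.65355068  0.26995435] [ 0.86010245 -0.06540863  1.29344905] [-0.62628652  0.25282455  1.69886291  0.61375566  1.69111282 -0.71106366]
```

View pics/c5.png

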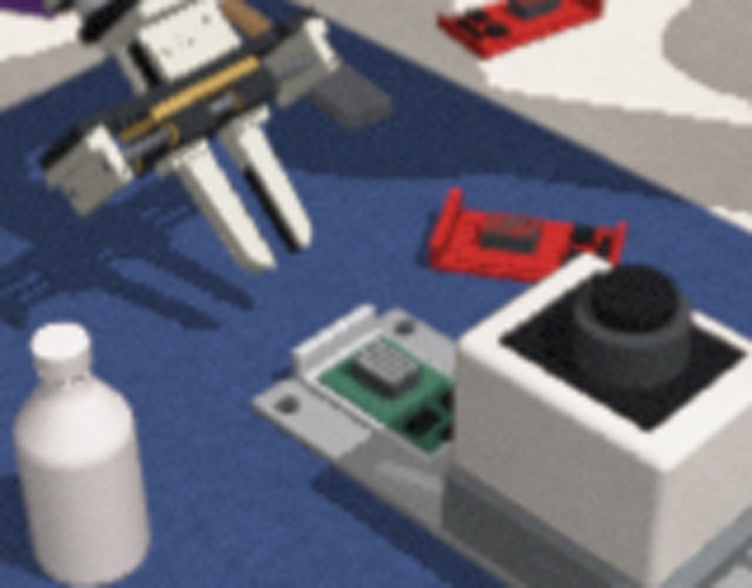

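The carrier lies in the lane, with its tail plate top from (297,355) to (375,310) and bed corners at (252,402) and about (399,307). The tilted fingers hang behind it.

```bash
python3 - <<'E'
from h import *
np.set_printoptions(precision=1,suppress=True)
S=lambda l:[(170+(x+.5)/4.7-.5,130+(y+.5)/4.7-.5) for x,y in l]
print(px2w('scene',S([(297,355),(375,310)]),z=.030)*1e3, px2w('scene',S([(252,402),(399,307)]),z=.008)*1e3)
E
```

```text
[[ 579.5 -113.9   30. ]
 [ 516.7 -110.4   30. ]] [[ 611.1 -121.3    8. ]
 [ 485.1 -121.1    8. ]]
```

Call:
jog_arm --series '[{"ax": 0,"ay": 0,"az": 0,"tx": 0,"ty": 0,"tz": -0.1,"fingers": 20},{"ax": 0,"ay": 0,"az": 0,"tx": 0,"ty": 0,"tz": -0.18,"fingers": 20},{"ax": 0,"ay": 0,"az": 0,"tx": 0,"ty": 0.03,"tz": -0.215,"fingers": 20},{"ax": 0,"ay": 0,"az": 0,"tx": 0,"ty": 0.07,"tz": -0.215,"fingers": 20},{"ax": 0,"ay": 0,"az": 0,"tx": 0,"ty": 0.11,"tz": -0.215,"fingers": 20}]'

```text
clock: 6.5
eef_pos: [0.5498, -0.1458, 0.0338]
orientation: [-0.271, 0.654, 0.653, 0.27]
ft_force: [0.1, -0.7, -0.1]
grip_width: 0.216
gripper_force: 0.0
```

Call:
jog_arm --series '[{"ax": 0,"ay": 0,"az": 0,"tx": 0,"ty": 0.025,"tz": 0,"fingers": 20},{"ax": 0,"ay": 0,"az": 0,"tx": 0,"ty": 0.05,"tz": 0,"fingers": 20},{"ax": 0,"ay": 0,"az": 0,"tx": 0,"ty": 0.075,"tz": 0,"fingers": 20},{"ax": 0,"ay": 0,"az": 0,"tx": 0,"ty": 0.1,"tz": 0,"fingers": 20},{"ax": 0,"ay": 0,"az": 0,"tx": 0,"ty": 0.125,"tz": 0,"fingers": 20}]'

```text
clock: 6.92
eef_pos: [0.55, -0.1215, 0.0339]
orientation: [-0.27, 0.654, 0.653, 0.271]
ft_force: [0.8, -2.4, 1.0]
grip_width: 0.213
gripper_force: 1.1
```

Call:
jog_arm --series '[{"ax": 0,"ay": 0,"az": 0,"tx": 0,"ty": 0.025,"tz": 0,"fingers": 20},{"ax": 0,"ay": 0,"az": 0,"tx": 0,"ty": 0.05,"tz": 0,"fingers": 20},{"ax": 0,"ay": 0,"az": 0,"tx": 0,"ty": 0.075,"tz": 0,"fingers": 20},{"ax": 0,"ay": 0,"az": 0,"tx": 0,"ty": 0.1,"tz": 0,"fingers": 20},{"ax": 0,"ay": 0,"az": 0,"tx": 0,"ty": 0.125,"tz": 0,"fingers": 20}]'

```text
clock: 7.33
eef_pos: [0.5497, -0.0963, 0.0334]
orientation: [-0.271, 0.654, 0.653, 0.27]
ft_force: [0.1, -1.5, 0.9]
grip_width: 0.215
gripper_force: 1.0
```

Call:
jog_arm --series '[{"ax": 0,"ay": 0,"az": 0,"tx": 0,"ty": 0.02,"tz": 0,"fingers": 20},{"ax": 0,"ay": 0,"az": 0,"tx": 0,"ty": 0.04,"tz": 0,"fingers": 20},{"ax": 0,"ay": 0,"az": 0,"tx": 0,"ty": 0.06,"tz": 0,"fingers": 20},{"ax": 0,"ay": 0,"az": 0,"tx": 0,"ty": 0.08,"tz": 0,"fingers": 20},{"ax": 0,"ay": 0,"az": 0,"tx": 0,"ty": 0.1,"tz": 0,"fingers": 20}]'

```text
clock: 7.75
eef_pos: [0.5498, -0.0764, 0.0334]
orientation: [-0.271, 0.654, 0.653, 0.27]
ft_force: [-0.2, -1.4, 1.3]
grip_width: 0.216
gripper_force: 0.9
```

Call:
jog_arm --series '[{"ax": 0,"ay": 0,"az": 0,"tx": 0,"ty": 0.02,"tz": 0,"fingers": 20},{"ax": 0,"ay": 0,"az": 0,"tx": 0,"ty": 0.04,"tz": 0,"fingers": 20},{"ax": 0,"ay": 0,"az": 0,"tx": 0,"ty": 0.06,"tz": 0,"fingers": 20},{"ax": 0,"ay": 0,"az": 0,"tx": 0,"ty": 0.08,"tz": 0,"fingers": 20},{"ax": 0,"ay": 0,"az": 0,"tx": 0,"ty": 0.1,"tz": 0,"fingers": 20}]'

```text
clock: 8.17
eef_pos: [0.5497, -0.0564, 0.0334]
orientation: [-0.271, 0.654, 0.653, 0.27]
ft_force: [-0.4, -2.0, 1.1]
grip_width: 0.215
gripper_force: 0.8
```

Call:
jog_arm --series '[{"ax": 0,"ay": 0,"az": 0,"tx": 0,"ty": 0.02,"tz": 0,"fingers": 20},{"ax": 0,"ay": 0,"az": 0,"tx": 0,"ty": 0.04,"tz": 0,"fingers": 20},{"ax": 0,"ay": 0,"az": 0,"tx": 0,"ty": 0.06,"tz": 0,"fingers": 20},{"ax": 0,"ay": 0,"az": 0,"tx": 0,"ty": 0.08,"tz": 0,"fingers": 20},{"ax": 0,"ay": 0,"az": 0,"tx": 0,"ty": 0.1,"tz": 0,"fingers": 20}]'

```text
clock: 8.58
eef_pos: [0.5498, -0.0364, 0.0335]
orientation: [-0.271, 0.654, 0.653, 0.27]
ft_force: [0.6, -2.5, 0.9]
grip_width: 0.22
gripper_force: 0.8
```

Call:
jog_arm --series '[{"ax": 0,"ay": 0,"az": 0,"tx": 0,"ty": 0.015,"tz": 0,"fingers": 20},{"ax": 0,"ay": 0,"az": 0,"tx": 0,"ty": 0.03,"tz": 0,"fingers": 20},{"ax": 0,"ay": 0,"az": 0,"tx": 0,"ty": 0.045,"tz": 0,"fingers": 20},{"ax": 0,"ay": 0,"az": 0,"tx": 0,"ty": 0.06,"tz": 0,"fingers": 20},{"ax": 0,"ay": 0,"az": 0,"tx": 0,"ty": 0.075,"tz": 0,"fingers": 20}]'

```text
clock: 9.0
eef_pos: [0.5498, -0.0216, 0.0335]
orientation: [-0.271, 0.654, 0.653, 0.27]
ft_force: [0.6, -1.5, 0.7]
grip_width: 0.216
gripper_force: 0.8
```

Call:
jog_arm --series '[{"ax": 0,"ay": 0,"az": 0,"tx": 0,"ty": 0.004,"tz": 0,"fingers": 20},{"ax": 0,"ay": 0,"az": 0,"tx": 0,"ty": 0.008,"tz": 0,"fingers": 20},{"ax": 0,"ay": 0,"az": 0,"tx": 0,"ty": 0.012,"tz": 0,"fingers": 20},{"ax": 0,"ay": 0,"az": 0,"tx": 0,"ty": 0.016,"tz": 0,"fingers": 20},{"ax": 0,"ay": 0,"az": 0,"tx": 0,"ty": 0.02,"tz": 0,"fingers": 20}]'

```text
clock: 9.42
eef_pos: [0.5498, -0.0178, 0.0334]
orientation: [-0.271, 0.654, 0.653, 0.27]
ft_force: [0.4, -1.7, 1.4]
grip_width: 0.215
gripper_force: 0.8
```

Call:
jog_arm --series '[{"ax": 0,"ay": 0,"az": 0,"tx": 0,"ty": 0.004,"tz": 0,"fingers": 20},{"ax": 0,"ay": 0,"az": 0,"tx": 0,"ty": 0.008,"tz": 0,"fingers": 20},{"ax": 0,"ay": 0,"az": 0,"tx": 0,"ty": 0.012,"tz": 0,"fingers": 20},{"ax": 0,"ay": 0,"az": 0,"tx": 0,"ty": 0.016,"tz": 0,"fingers": 20},{"ax": 0,"ay": 0,"az": 0,"tx": 0,"ty": 0.02,"tz": 0,"fingers": 20}]'

```text
clock: 9.83
eef_pos: [0.5498, -0.0137, 0.0334]
orientation: [-0.271, 0.654, 0.653, 0.27]
ft_force: [0.4, -2.2, 1.3]
grip_width: 0.218
gripper_force: 0.9
```

Call:
jog_arm --series '[{"ax": 0,"ay": 0,"az": 0,"tx": 0,"ty": 0.003,"tz": 0,"fingers": 20},{"ax": 0,"ay": 0,"az": 0,"tx": 0,"ty": 0.006,"tz": 0,"fingers": 20},{"ax": 0,"ay": 0,"az": 0,"tx": 0,"ty": 0.009,"tz": 0,"fingers": 20},{"ax": 0,"ay": 0,"az": 0,"tx": 0,"ty": 0.012,"tz": 0,"fingers": 20},{"ax": 0,"ay": 0,"az": 0,"tx": 0,"ty": 0.015,"tz": 0,"fingers": 20}]'

```text
clock: 10.25
eef_pos: [0.5498, -0.0107, 0.0334]
orientation: [-0.271, 0.654, 0.653, 0.27]
ft_force: [-1.1, -1.8, 1.8]
grip_width: 0.215
gripper_force: 0.9
```

Call:
jog_arm --series '[{"ax": 0,"ay": 0,"az": 0,"tx": 0,"ty": 0.003,"tz": 0,"fingers": 20},{"ax": 0,"ay": 0,"az": 0,"tx": 0,"ty": 0.006,"tz": 0,"fingers": 20},{"ax": 0,"ay": 0,"az": 0,"tx": 0,"ty": 0.009,"tz": 0,"fingers": 20},{"ax": 0,"ay": 0,"az": 0,"tx": 0,"ty": 0.012,"tz": 0,"fingers": 20},{"ax": 0,"ay": 0,"az": 0,"tx": 0,"ty": 0.015,"tz": 0,"fingers": 20}]'

```text
clock: 10.67
eef_pos: [0.5498, -0.0078, 0.0335]
orientation: [-0.271, 0.654, 0.653, 0.27]
ft_force: [0.2, -2.5, 1.0]
grip_width: 0.216
gripper_force: 0.9
```

Call:
jog_arm --series '[{"ax": 0,"ay": 0,"az": 0,"tx": 0,"ty": 0.003,"tz": 0,"fingers": 20},{"ax": 0,"ay": 0,"az": 0,"tx": 0,"ty": 0.006,"tz": 0,"fingers": 20},{"ax": 0,"ay": 0,"az": 0,"tx": 0,"ty": 0.009,"tz": 0,"fingers": 20},{"ax": 0,"ay": 0,"az": 0,"tx": 0,"ty": 0.012,"tz": 0,"fingers": 20},{"ax": 0,"ay": 0,"az": 0,"tx": 0,"ty": 0.015,"tz": 0,"fingers": 20}]'

```text
clock: 11.08
eef_pos: [0.5498, -0.0047, 0.0335]
orientation: [-0.271, 0.654, 0.653, 0.27]
ft_force: [0.1, -2.1, 1.2]
grip_width: 0.214
gripper_force: 0.9
```

Call:
jog_arm --series '[{"ax": 0,"ay": 0,"az": 0,"tx": 0,"ty": 0.003,"tz": 0,"fingers": 20},{"ax": 0,"ay": 0,"az": 0,"tx": 0,"ty": 0.006,"tz": 0,"fingers": 20},{"ax": 0,"ay": 0,"az": 0,"tx": 0,"ty": 0.009,"tz": 0,"fingers": 20},{"ax": 0,"ay": 0,"az": 0,"tx": 0,"ty": 0.012,"tz": 0,"fingers": 20},{"ax": 0,"ay": 0,"az": 0,"tx": 0,"ty": 0.015,"tz": 0,"fingers": 20}]'

```text
clock: 11.5
eef_pos: [0.5498, -0.0017, 0.0334]
orientation: [-0.271, 0.654, 0.653, 0.27]
ft_force: [0.9, -2.9, 0.1]
grip_width: 0.214
gripper_force: 1.0
```

Call:
jog_arm --series '[{"ax": 0,"ay": 0,"az": 0,"tx": 0,"ty": 0.003,"tz": 0,"fingers": 20},{"ax": 0,"ay": 0,"az": 0,"tx": 0,"ty": 0.006,"tz": 0,"fingers": 20},{"ax": 0,"ay": 0,"az": 0,"tx": 0,"ty": 0.009,"tz": 0,"fingers": 20},{"ax": 0,"ay": 0,"az": 0,"tx": 0,"ty": 0.012,"tz": 0,"fingers": 20},{"ax": 0,"ay": 0,"az": 0,"tx": 0,"ty": 0.015,"tz": 0,"fingers": 20}]'

```text
clock: 11.92
eef_pos: [0.5498, 0.0013, 0.0335]
orientation: [-0.271, 0.654, 0.653, 0.27]
ft_force: [0.0, -3.0, -0.1]
grip_width: 0.215
gripper_force: 1.1
```

Call:
jog_arm --series '[{"ax": 0,"ay": 0,"az": 0,"tx": 0,"ty": 0.003,"tz": 0,"fingers": 20},{"ax": 0,"ay": 0,"az": 0,"tx": 0,"ty": 0.006,"tz": 0,"fingers": 20},{"ax": 0,"ay": 0,"az": 0,"tx": 0,"ty": 0.009,"tz": 0,"fingers": 20},{"ax": 0,"ay": 0,"az": 0,"tx": 0,"ty": 0.012,"tz": 0,"fingers": 20},{"ax": 0,"ay": 0,"az": 0,"tx": 0,"ty": 0.015,"tz": 0,"fingers": 20}]'

```text
clock: 12.33
eef_pos: [0.5502, 0.0026, 0.0335]
orientation: [-0.269, 0.654, 0.653, 0.27]
ft_force: [-3.5, -27.0, 4.8]
grip_width: 0.217
gripper_force: 13.2
```

Firm resistance (27 N) at a plausible depth. Backing off straight and checking.

Call:
jog_arm --series '[{"ax": 0,"ay": 0,"az": 0,"tx": 0,"ty": -0.005,"tz": 0,"fingers": 20},{"ax": 0,"ay": 0,"az": 0,"tx": 0,"ty": -0.015,"tz": 0,"fingers": 20},{"ax": 0,"ay": 0,"az": 0,"tx": 0,"ty": -0.05,"tz": 0,"fingers": 20},{"ax": 0,"ay": 0,"az": 0,"tx": 0,"ty": -0.12,"tz": 0,"fingers": 20},{"ax": 0,"ay": 0,"az": 0,"tx": 0,"ty": -0.25,"tz": 0.02,"fingers": 20}]'

```text
clock: 12.75
eef_pos: [0.549, -0.0454, 0.0369]
orientation: [-0.272, 0.653, 0.653, 0.27]
ft_force: [0.4, 0.6, -0.8]
grip_width: 0.215
gripper_force: 0.0
```

Call:
jog_arm --series '[{"ax": 0,"ay": 0,"az": 0,"tx": 0,"ty": -0.1,"tz": 0.1,"fingers": 20},{"ax": 0,"ay": 0,"az": 0,"tx": 0,"ty": -0.2,"tz": 0.2,"fingers": 20},{"ax": 0,"ay": 0,"az": 0,"tx": 0,"ty": -0.3,"tz": 0.3,"fingers": 20},{"ax": 0,"ay": 0,"az": 0,"tx": 0,"ty": -0.45,"tz": 0.4,"fingers": 20},{"ax": 0,"ay": 0,"az": 0,"tx": 0,"ty": -0.6,"tz": 0.5,"fingers": 20}]'

```text
clock: 13.17
eef_pos: [0.5492, -0.1676, 0.1384]
orientation: [-0.271, 0.654, 0.653, 0.27]
ft_force: [0.5, 0.6, 0.7]
grip_width: 0.215
gripper_force: 0.0
```

```bash
python3 - <<'E'
from h import *
p,d=snap('scene'); p2,_=snap('top')
a=cv2.resize(p[150:275,190:350][...,::-1],None,fx=4.7,fy=4.7,interpolation=cv2.INTER_CUBIC)[:400]
b=cv2.resize(p2[145:205,170:270][...,::-1],None,fx=3.3,fy=3.3,interpolation=cv2.INTER_CUBIC)
o=np.zeros((600,752,3),np.uint8); o[:400]=a; o[400:400+b.shape[0],:b.shape[1]]=b[:200]
cv2.imwrite('pics/c6.png',o)
E
```

View pics/c6.png

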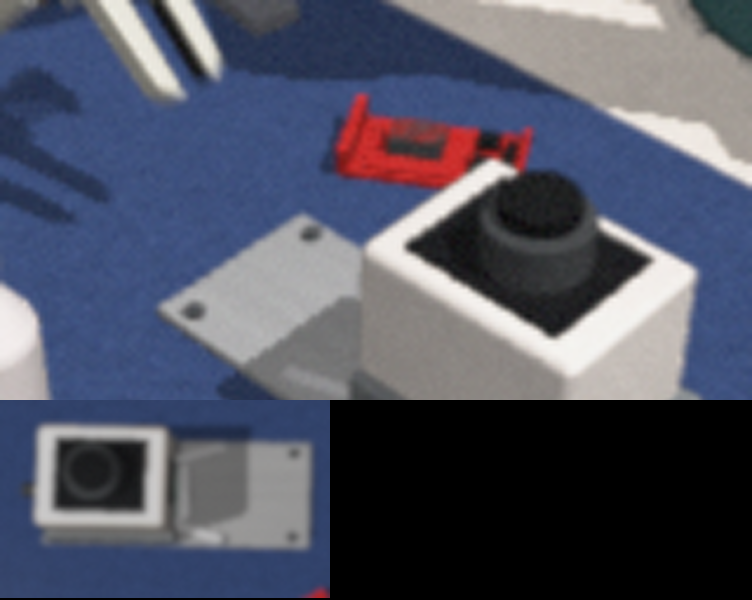

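The carrier is hidden under the gantry, straight in the lane; the bed in front (260,270) is empty and the red one is unmoved. I'll touch once more to make sure it is the stop and not a jam.

Call:
jog_arm --series '[{"ax": 0,"ay": 0,"az": 0,"tx": 0,"ty": 0.1,"tz": -0.15,"fingers": 20},{"ax": 0,"ay": 0,"az": 0,"tx": 0,"ty": 0.2,"tz": -0.3,"fingers": 20},{"ax": 0,"ay": 0,"az": 0,"tx": 0,"ty": 0.35,"tz": -0.45,"fingers": 20},{"ax": 0,"ay": 0,"az": 0,"tx": 0,"ty": 0.5,"tz": -0.52,"fingers": 20},{"ax": 0,"ay": 0,"az": 0,"tx": 0,"ty": 0.65,"tz": -0.52,"fingers": 20}]'

```text
clock: 13.68
eef_pos: [0.5486, -0.0348, 0.0305]
orientation: [-0.272, 0.654, 0.652, 0.27]
ft_force: [0.4, -0.5, 0.4]
grip_width: 0.215
gripper_force: 0.0
```

Call:
jog_arm --series '[{"ax": 0,"ay": 0,"az": 0,"tx": 0,"ty": 0.07,"tz": 0,"fingers": 20},{"ax": 0,"ay": 0,"az": 0,"tx": 0,"ty": 0.12,"tz": 0,"fingers": 20},{"ax": 0,"ay": 0,"az": 0,"tx": 0,"ty": 0.15,"tz": 0,"fingers": 20},{"ax": 0,"ay": 0,"az": 0,"tx": 0,"ty": 0.17,"tz": 0,"fingers": 20},{"ax": 0,"ay": 0,"az": 0,"tx": 0,"ty": 0.18,"tz": 0,"fingers": 20}]'

```text
clock: 14.1
eef_pos: [0.55, -0.0002, 0.0337]
orientation: [-0.27, 0.654, 0.653, 0.271]
ft_force: [0.2, -0.3, -0.8]
grip_width: 0.212
gripper_force: 0.0
```

Call:
jog_arm --series '[{"ax": 0,"ay": 0,"az": 0,"tx": 0,"ty": 0.002,"tz": 0,"fingers": 20},{"ax": 0,"ay": 0,"az": 0,"tx": 0,"ty": 0.004,"tz": 0,"fingers": 20},{"ax": 0,"ay": 0,"az": 0,"tx": 0,"ty": 0.006,"tz": 0,"fingers": 20},{"ax": 0,"ay": 0,"az": 0,"tx": 0,"ty": 0.008,"tz": 0,"fingers": 20},{"ax": 0,"ay": 0,"az": 0,"tx": 0,"ty": 0.01,"tz": 0,"fingers": 20}]'

```text
clock: 14.52
eef_pos: [0.5499, 0.0017, 0.0334]
orientation: [-0.27, 0.654, 0.653, 0.27]
ft_force: [0.4, -6.5, 1.3]
grip_width: 0.218
gripper_force: 2.9
```

Call:
jog_arm --series '[{"ax": 0,"ay": 0,"az": 0,"tx": 0,"ty": 0.002,"tz": 0,"fingers": 20},{"ax": 0,"ay": 0,"az": 0,"tx": 0,"ty": 0.004,"tz": 0,"fingers": 20},{"ax": 0,"ay": 0,"az": 0,"tx": 0,"ty": 0.006,"tz": 0,"fingers": 20},{"ax": 0,"ay": 0,"az": 0,"tx": 0,"ty": 0.007,"tz": 0,"fingers": 20},{"ax": 0,"ay": 0,"az": 0,"tx": 0,"ty": 0.007,"tz": 0,"fingers": 20}]'

```text
clock: 14.93
eef_pos: [0.5501, 0.0023, 0.0335]
orientation: [-0.27, 0.654, 0.653, 0.27]
ft_force: [-3.1, -14.9, 1.3]
grip_width: 0.214
gripper_force: 7.6
```

Same position, equally stiff: it is the stop. Retreating.

Call:
jog_arm --series '[{"ax": 0,"ay": 0,"az": 0,"tx": 0,"ty": -0.005,"tz": 0,"fingers": 20},{"ax": 0,"ay": 0,"az": 0,"tx": 0,"ty": -0.015,"tz": 0,"fingers": 20},{"ax": 0,"ay": 0,"az": 0,"tx": 0,"ty": -0.05,"tz": 0,"fingers": 20},{"ax": 0,"ay": 0,"az": 0,"tx": 0,"ty": -0.12,"tz": 0,"fingers": 20},{"ax": 0,"ay": 0,"az": 0,"tx": 0,"ty": -0.25,"tz": 0.02,"fingers": 20}]'

```text
clock: 15.35
eef_pos: [0.5491, -0.0462, 0.0369]
orientation: [-0.272, 0.653, 0.653, 0.27]
ft_force: [-0.5, -0.5, -0.4]
grip_width: 0.212
gripper_force: 0.0
```

Call:
jog_arm --series '[{"ax": 0,"ay": 0,"az": 0,"tx": 0,"ty": -0.1,"tz": 0.1,"fingers": 20},{"ax": 0,"ay": 0,"az": 0,"tx": 0,"ty": -0.2,"tz": 0.2,"fingers": 20},{"ax": 0,"ay": 0,"az": 0,"tx": 0,"ty": -0.3,"tz": 0.3,"fingers": 20},{"ax": 0,"ay": 0,"az": 0,"tx": 0,"ty": -0.4,"tz": 0.4,"fingers": 20},{"ax": 0,"ay": 0,"az": 0,"tx": 0,"ty": -0.4,"tz": 0.4,"fingers": 20}]'

```text
clock: 15.77
eef_pos: [0.5508, -0.1306, 0.1212]
orientation: [-0.268, 0.654, 0.653, 0.271]
ft_force: [0.8, 0.3, 1.4]
grip_width: 0.214
gripper_force: 0.0
```

```bash
python3 -c "
from station import ticket,env
print(env.get_state()['eef_pos'],ticket.hand_in())"
```

```text
the job is handed in; nothing more can be done
[ 0.5508117  -0.13060338  0.12116517] None
```

I pushed the heat-sink carrier up against the end stop under the gantry and handed the job in at about 16 s. Two touches found the stop at the same depth (peak 27 N), but the pin itself is out of view, so its being pressed is inferred from that.

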